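Put the grinder packs on charge and stack the wheel cartons

ROBOT

A 7-joint arm with a two-finger parallel gripper is mounted at the origin on the work surface. World frame = base frame: x ahead of the robot, y to its left, z up, the work surface at z = 0. Lengths are in m, angles in rad, forces in N, time in s.
With the tool pointing down it reaches from about 0.425 to 0.95 m from the base axis. Payload 4.7 kg.
Tool frame: the origin (TCP) lies on the centre line of the jaws, within the pads' length; the fingertips stand 22 mm ahead of it and the grasp point (between the pads) lies 3 mm ahead of it; z points along the fingers, y is the line along which they close (so a half turn about z gives the same grasp; the last joint's range is limited). The gripper opens to 87 mm and grips with 3 to 60 N. Pads are 19 mm wide; open, the fingers measure 117 mm over their backs; the gripper's body (75 mm by 190 mm) begins 51 mm behind the grasp point.
Start: joints at [-0.029, 0.469, -0.049, 1.532, 0.024, 1.141, -0.082], TCP at [0.675, 0, 0.245] pointing down, gripper open.
Joint ranges: [-2.59, 2.59], [-0.33, 1.99], [-1.39, 1.29], [0.1, 2.45], [-1.04, 4.18], [0.21, 1.99], [-2.66, 2.66]. Speed limits (rad/s): [2.57, 2.57, 3.14, 3.14, 3.14, 3.14, 3.14].

INTERFACE

Orientations are given as a unit quaternion [x, y, z, w].
In Python, from station import bot, effector, telemetry, eyes gives the robot as it stands. Calls block until the motion is done:
- bot.movep(position, orientation): joint-space move of the TCP to a pose.
- bot.line_to(position, frame=None, vel=0.15): straight line of the TCP; frame=None keeps the orientation; vel is the mean speed in m/s.
- bot.move_joints(angles): joint-space move.
- effector.open_jaws() and effector.clamp(): open the fingers fully, or close them until they stop; the grip force is fixed at half the most.
- bot.dwell(seconds).
- bot.inverse_kinematics(position, orientation): joint angles nearest the present ones, or None.
- telemetry.sense(): the state.
- eyes.grab_frame(name): name is "scene" or "side" or "wrist"; returns (picture, depth): 384x512x3 uint8, red, green, blue; 384x512 float32, m along the optical axis (not along the pixel's ray), 0 where there is no reading.
- eyes.camera_params(name): a dict with "fx", "fy", "cx", "cy" (pixels), "k1" (the pictures are not rectified: a ray, as slopes to the right and down, at radius r is drawn at 1 + k1 r^2 times it, then the intrinsics apply), "R" (3x3) and "t" (3): a world point X has camera coordinates R X + t. Camera axes: x right, y down, z forward; pixel columns grow to the right and rows downward; lengths in m; the calibration is good to about 2 mm. A picture is of the moment at which its call begins: read the wrist's pose just before it. camera_params takes no time and is no camera call; for the wrist camera it gives the pose at the moment of the call.
A pose or a line that the arm cannot do raises bot.PlanningError and nothing moves.
- bot.sign_off(): hands the job in; it is judged then, once.
Trained networks look in the newest picture that a camera, given by its name, has taken for a name from the list of things; names that differ only in an ending like _2 or _b are one class to them, and where a whole thing is asked for, a point or a joint stands for the part that bears it (a point fixed in the world has none). Each returns a list of dicts, best first, with "score" (0 to 1); they miss things now and then, are a little off and sometimes report something else, mostly with a low value. They report only what shows in the picture. A call takes as long as a camera call. They do not tell look-alikes from the thing itself.
- eyes.find_in(query, camera): "bbox" ([left, top, right, bottom] in pixels, round what is visible of it).
- eyes.landmark_of(query, camera): "at" ([column, row] in pixels: a listed point, or the origin of a listed thing).
The state is a dict: "t": time; "joint_positions": joint angles; "qd": joint speeds; "tau": joint torques, N m; "eef_pos": TCP position; "tool_rot": TCP orientation; "force": force on the tool from outside, world axes, zero at the start; "torque": the same for the moment, N m; "gripper_width": opening from 0.0 (shut) to 1.0 (fully open); "gripper_force": force on a finger pad.
Only numpy, scipy, OpenCV 4.12 (cv2) and the standard library are available. Lean on these libraries where they do the work, as an engineer would, in place of code of your own. Each camera call takes 0.05 s, during which the arm holds its last target. There are 200 camera calls.

TASK

Get the cordless-grinder station ready for the next shift: set every battery pack lying on the bench into the open charging drawer and slide it sideways into a free bay, fully home, so that the spring catch clicks back behind it; then push the drawer fully home past its detent. Also stack every flap-wheel carton that is there in one square, upright column on the rubber mat on top of the cabinet, long sides along the mat's long side (before or after closing the drawer), and leave all other things on the bench where they are.

Things in the scene. Friction and masses are not known exactly. Their poses are not given: they have to be found in the camera images.
- cabinet: Low blue sheet-steel charging cabinet fixed to the bench, 180 (x) x 330 (y) x 90 mm high, its open front facing -x (the robot's side). Origin: centre of its underside; x points from front to back, y to the left as seen from the front.
- mat (a point): Centre of the upper face of the thin black rubber mat, 66 (x) x 104 (y) mm, on the middle of the cabinet's top, 93 mm above the bench; axes as the cabinet. The cartons' column is built here, their 100 mm sides along y.
- drawer (a joint): Charging drawer of the cabinet, in m: 0 = fully home, about 0.15 = fully open; it slides along the cabinet's x. It starts pulled out. Dry friction 1.5 N; in the last 13 mm a spring detent resists with about 5 N more, then, from about 5 mm, draws it home and holds it.
- drawer_front (a point): Middle of the outer face of the drawer's flat grey front panel (326 mm wide, 60 mm high, from 6 to 66 mm above the bench, 10 mm thick); axes as the cabinet. Push here towards +x to shut. No handle.
- load (a point): Middle of the drawer's floor (10 mm above the bench), midway between the bays; axes as the cabinet. Free space 84 mm long in y between the catch ramps: set a pack (80 mm) down here, its length along y, then slide it into a bay. The front panel's inner face is 66 mm towards -x; with the drawer out by d the cabinet's front edge is d - 65 mm towards +x.
- bay_a (a point): Floor of the left (+y) bay, where the centre of a seated pack's underside lies (about 1 mm of play along y once caught). Axes as the cabinet. A channel along y between grey rails 18 mm high, 68 mm apart (the -x rail runs on past load, the +x one has a flared mouth); end stop (side wall, 30 mm above the floor) 41 mm beyond this point. Packs slide in along +y from load.
- bay_b (a point): Floor of the right (-y) bay, where the centre of a seated pack's underside lies (about 1 mm of play along y once caught). Axes as the cabinet. A channel along y between grey rails 18 mm high, 68 mm apart (the -x rail runs on past load, the +x one has a flared mouth); end stop (side wall, 30 mm above the floor) 41 mm beyond this point. Packs slide in along -y from load.
- catch_a (a joint): Spring catch of bay_a, m: 0 = at rest, to 0.014 pushed aside (+x). Steel nose at the mouth, on the channel's +x side, 18 mm high; at rest its tip is 24 mm from the channel's centre line. Its ramp faces load; its square back, 41 mm from bay_a, snaps behind the pack's rear edge. 2 to 6 N; sliding a pack past takes 3 to 10 N.
- catch_b (a joint): Spring catch of bay_b, m: 0 = at rest, to 0.014 pushed aside (+x). Steel nose at the mouth, on the channel's +x side, 18 mm high; at rest its tip is 24 mm from the channel's centre line. Its ramp faces load; its square back, 41 mm from bay_b, snaps behind the pack's rear edge. 2 to 6 N; sliding a pack past takes 3 to 10 N.
- pack1: Battery pack, may be absent. Black lower slab 64 (x) x 80 (y) x 28 mm high, and centred on it a grey ribbed block 40 (x) x 72 (y) x 34 mm high, the part to grip; 62 mm high in all, about 0.4 kg. Origin: centre of the underside; x across, y along the pack (either end may go in first), z up.
- pack2: Battery pack, may be absent. Black lower slab 64 (x) x 80 (y) x 28 mm high, and centred on it a grey ribbed block 40 (x) x 72 (y) x 34 mm high, the part to grip; 62 mm high in all, about 0.4 kg. Origin: centre of the underside; x across, y along the pack (either end may go in first), z up.
- carton1: Closed cardboard carton of flap wheels with a paper band round it, may be absent; all cartons are alike: 62 (x) x 100 (y) x 42 mm high, about 0.25 kg. Origin: centre of the underside; z up.
- carton2: Closed cardboard carton of flap wheels with a paper band round it, may be absent; all cartons are alike: 62 (x) x 100 (y) x 42 mm high, about 0.25 kg. Origin: centre of the underside; z up.
- carton3: Closed cardboard carton of flap wheels with a paper band round it, may be absent; all cartons are alike: 62 (x) x 100 (y) x 42 mm high, about 0.25 kg. Origin: centre of the underside; z up.
- carton4: Closed cardboard carton of flap wheels with a paper band round it, may be absent; all cartons are alike: 62 (x) x 100 (y) x 42 mm high, about 0.25 kg. Origin: centre of the underside; z up.
- pipe_tall: Bystander: red pipe offcut standing on end, 42 mm across, 65 mm high. Origin: centre of the underside.
- pipe_short: Bystander: red pipe offcut standing on end, 42 mm across, 40 mm high. Origin: centre of the underside.
- offcut: Bystander: steel block 50 x 40 x 30 mm. Origin: centre of the underside.
- grinder: Bystander: blue angle grinder lying at the far right, about 330 mm long, 64 mm high. Origin: under the end of its black handle.
- wire_brush: Bystander: brush near the right front. Origin: centre of its underside.
- angle_iron: Bystander: piece of angle iron 160 x 40 x 40 mm near the left front. Origin: centre of the underside.
- spray: Bystander: grey spray can standing at the far left, 60 mm across, 170 mm high. Origin: centre of the underside.
Things that resemble listed ones, but are neither listed nor needed, are in the scene too. What is shaped like the carton4 but purple is not meant. What is shaped like the pack1 but green is not meant.

How it is judged:
On the way, in this order (a step that is already met when the one before it is completed fails the run):
1. every battery pack is home in a bay of the open drawer with the catch sprung back behind it (((x of pack1 in the frame of bay_a between -0.005 and 0.005 m and y of pack1 in the frame of bay_a between -0.005 and 0.005 m and z of pack1 in the frame of bay_a between -0.005 and 0.005 m and angle between the y axis of pack1 and the y axis of bay_a, either way round below 0.12 rad and angle between pack1's own z axis and vertical below 0.1 rad and value of joint catch_a below 0.002 m) or (x of pack1 in the frame of bay_b between -0.005 and 0.005 m and y of pack1 in the frame of bay_b between -0.005 and 0.005 m and z of pack1 in the frame of bay_b between -0.005 and 0.005 m and angle between the y axis of pack1 and the y axis of bay_b, either way round below 0.12 rad and angle between pack1's own z axis and vertical below 0.1 rad and value of joint catch_b below 0.002 m)) and ((x of pack2 in the frame of bay_a between -0.005 and 0.005 m and y of pack2 in the frame of bay_a between -0.005 and 0.005 m and z of pack2 in the frame of bay_a between -0.005 and 0.005 m and angle between the y axis of pack2 and the y axis of bay_a, either way round below 0.12 rad and angle between pack2's own z axis and vertical below 0.1 rad and value of joint catch_a below 0.002 m) or (x of pack2 in the frame of bay_b between -0.005 and 0.005 m and y of pack2 in the frame of bay_b between -0.005 and 0.005 m and z of pack2 in the frame of bay_b between -0.005 and 0.005 m and angle between the y axis of pack2 and the y axis of bay_b, either way round below 0.12 rad and angle between pack2's own z axis and vertical below 0.1 rad and value of joint catch_b below 0.002 m)) and value of joint drawer above 0.03 m), for 0.2 s.
2. the drawer is pushed home onto its detent with the packs in it (((x of pack1 in the frame of bay_a between -0.005 and 0.005 m and y of pack1 in the frame of bay_a between -0.005 and 0.005 m and z of pack1 in the frame of bay_a between -0.005 and 0.005 m and angle between the y axis of pack1 and the y axis of bay_a, either way round below 0.12 rad and angle between pack1's own z axis and vertical below 0.1 rad and value of joint catch_a below 0.002 m) or (x of pack1 in the frame of bay_b between -0.005 and 0.005 m and y of pack1 in the frame of bay_b between -0.005 and 0.005 m and z of pack1 in the frame of bay_b between -0.005 and 0.005 m and angle between the y axis of pack1 and the y axis of bay_b, either way round below 0.12 rad and angle between pack1's own z axis and vertical below 0.1 rad and value of joint catch_b below 0.002 m)) and ((x of pack2 in the frame of bay_a between -0.005 and 0.005 m and y of pack2 in the frame of bay_a between -0.005 and 0.005 m and z of pack2 in the frame of bay_a between -0.005 and 0.005 m and angle between the y axis of pack2 and the y axis of bay_a, either way round below 0.12 rad and angle between pack2's own z axis and vertical below 0.1 rad and value of joint catch_a below 0.002 m) or (x of pack2 in the frame of bay_b between -0.005 and 0.005 m and y of pack2 in the frame of bay_b between -0.005 and 0.005 m and z of pack2 in the frame of bay_b between -0.005 and 0.005 m and angle between the y axis of pack2 and the y axis of bay_b, either way round below 0.12 rad and angle between pack2's own z axis and vertical below 0.1 rad and value of joint catch_b below 0.002 m)) and value of joint drawer below 0.003 m), for 0.2 s.
At the end, for the whole second after the job is handed in: Each pack is in a bay (5 mm, 0.12 rad), its catch within 2 mm of rest; drawer within 3 mm of home; all cartons at rest in one column on the mat, each within 14 mm of the mat's centre in x and y and of each other, turned under 0.14 rad, tilted under 0.06 rad (all of step 2 and x of carton1 in the frame of mat between -0.014 and 0.014 m and y of carton1 in the frame of mat between -0.014 and 0.014 m and z of each of carton1, carton2, carton3, carton4 in the frame of mat above -0.004 m and angle between each of carton1, carton2, carton3, carton4's own z axis and vertical below 0.06 rad and angle between the y axis of each of carton1, carton2, carton3, carton4 and the y axis of mat, either way round below 0.14 rad and linear speed of each of carton1, carton2, carton3, carton4 below 0.02 m/s and x of carton2 in the frame of mat between -0.014 and 0.014 m and y of carton2 in the frame of mat between -0.014 and 0.014 m and x of carton3 in the frame of mat between -0.014 and 0.014 m and y of carton3 in the frame of mat between -0.014 and 0.014 m and x of carton4 in the frame of mat between -0.014 and 0.014 m and y of carton4 in the frame of mat between -0.014 and 0.014 m and horizontal distance between carton1 and carton2 below 0.014 m and horizontal distance between each of carton1, carton2 and carton3 below 0.014 m and horizontal distance between each of carton1, carton2, carton3 and carton4 below 0.014 m); the robot touches nothing.
It fails at once if a bystander is moved by more than 60 mm (distance of any of pipe_tall, pipe_short, offcut, grinder, wire_brush, angle_iron, spray from where it was at the start of the episode above 0.06 m).
Of pack1, pack2 only 1 to 2 are there at a start; the rules pass over those that are not, and their reading is None.
Of carton1, carton2, carton3, carton4 only 2 to 4 are there at a start; the rules pass over those that are not, and their reading is None.
At some moment in a run one of carton1, carton2, carton3, carton4 may be knocked a few centimetres aside while the robot is not near it.
Once in a run the grip may slacken for a moment while it holds something.
It also fails if it takes over 210 s, if anything falls off the work surface, if the arm or the gripper's body presses on something with over 40 N, if the wrist force passes 120 N, or if a joint passes its speed limit or range.

## Working session

There is one attempt and no reset: what is moved stays moved. The work goes in short steps, each a Python script; the robot and the scene stay as the last script left them, time stands still between calls to the robot, and variables do not carry over. Pictures are saved under pics/ and viewed, at most 14 in all, crops included, and the job is handed in when it is done.

```bash
ls; mkdir -p pics
cat > h.py <<'E'
import numpy as np, cv2
from station import bot, effector, telemetry, eyes
def grab(n):
    p=eyes.camera_params(n); im,d=eyes.grab_frame(n); return im,d,p
def save(im,f): cv2.imwrite('pics/'+f,cv2.cvtColor(im,cv2.COLOR_RGB2BGR))
def und(p,uv):
    K=np.array([[p['fx'],0,p['cx']],[0,p['fy'],p['cy']],[0,0,1.]])
    return cv2.undistortPoints(np.array(uv,float).reshape(-1,1,2),K,np.array([p['k1'],0,0,0,0.])).reshape(-1,2)
def cloud(d,p):
    h,w=d.shape; u,v=np.meshgrid(np.arange(w),np.arange(h))
    n=und(p,np.stack([u,v],-1).reshape(-1,2)).reshape(h,w,2)
    C=np.dstack([n[...,0]*d,n[...,1]*d,d]); return (C-np.array(p['t']))@np.array(p['R'])
def onplane(p,uv,z):
    n=und(p,uv); R=np.array(p['R']); c=-R.T@np.array(p['t']); r=np.c_[n,np.ones(len(n))]@R
    return c+r*((z-c[2])/r[:,2])[:,None]
E
python3 - <<'E'
from h import *
s=telemetry.sense(); print(s['t'],s['tool_rot'],s['force'])
for n in ('scene','side'):
    im,d,p=grab(n); save(im,n+'0.png'); np.savez(n+'0.npz',im=im,d=d,**p)
    C=cloud(d,p); c=-np.array(p['R']).T@p['t']; print(n,c)
    for q in ('pack1','carton1','cabinet','mat','drawer_front','load','bay_a','bay_b'):
        for k in eyes.landmark_of(q,n)[:6]:
            u,v=map(int,np.round(k['at'])); X=C[min(v,383),min(u,511)]
            print(n,q,round(k['score'],2),[u,v],X.round(3),im[min(v,383),min(u,511)])
E
```

```text
pics
0.0 [ 7.07107071e-01  7.07105801e-01 -7.37223285e-04 -6.57884633e-04] [0.01970659 0.73571516 0.38384347]
scene [ 0.9842613  -0.54899849  0.80143538]
scene pack1 0.89 [155, 319] [ 0.522 -0.431  0.051] [84 84 85]
scene pack1 0.59 [362, 157] [0.552 0.422 0.028] [ 26 146  63]
scene pack1 0.47 [357, 189] [ 0.761 -0.04   0.317] [27 28 32]
scene carton1 0.94 [273, 145] [0.272 0.265 0.037] [113  53 139]
scene carton1 0.92 [219, 318] [ 0.626 -0.331  0.043] [170 131  81]
scene carton1 0.43 [304, 160] [ 0.622 -0.031  0.316] [53 54 64]
scene mat 0.97 [328, 229] [0.681 0.013 0.093] [70 68 66]
scene drawer_front 0.69 [260, 203] [0.449 0.001 0.049] [101 102 104]
scene load 0.87 [277, 220] [0.508 0.011 0.008] [255 255 255]
scene bay_a 0.92 [254, 246] [ 0.526 -0.11   0.013] [255 255 255]
scene bay_a 0.68 [298, 202] [0.509 0.112 0.009] [255 255 255]
scene bay_b 0.92 [254, 246] [ 0.526 -0.11   0.013] [255 255 255]
scene bay_b 0.68 [298, 202] [0.509 0.112 0.009] [255 255 255]
side [0.41913519 0.76485158 0.81455782]
side pack1 0.95 [195, 299] [0.601 0.332 0.039] [145 149 153]
side pack1 0.77 [220, 3
[... 153 characters left out ...]
222 152]
side carton1 0.85 [348, 309] [0.26  0.318 0.04 ] [190 101 237]
side carton1 0.59 [239, 144] [ 0.587 -0.258  0.033] [211 165 115]
side carton1 0.21 [246, 234] [0.515 0.108 0.01 ] [255 255 255]
side cabinet 0.86 [193, 206] [0.656 0.095 0.088] [ 75 135 222]
side mat 0.64 [190, 179] [ 0.687 -0.003  0.093] [63 62 62]
side drawer_front 0.81 [278, 200] [0.437 0.014 0.055] [117 102  90]
side load 0.87 [249, 208] [0.519 0.012 0.011] [255 255 255]
side bay_a 0.83 [259, 183] [ 0.501 -0.096  0.011] [255 255 255]
side bay_a 0.67 [246, 234] [0.515 0.108 0.01 ] [255 255 255]
side bay_b 0.83 [259, 183] [ 0.501 -0.096  0.011] [255 255 255]
side bay_b 0.67 [246, 234] [0.515 0.108 0.01 ] [255 255 255]
```

View pics/scene0.png

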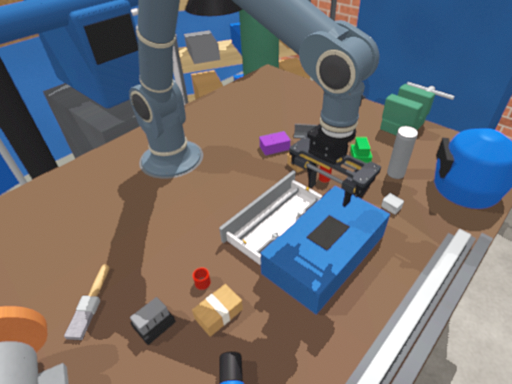

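View pics/side0.png

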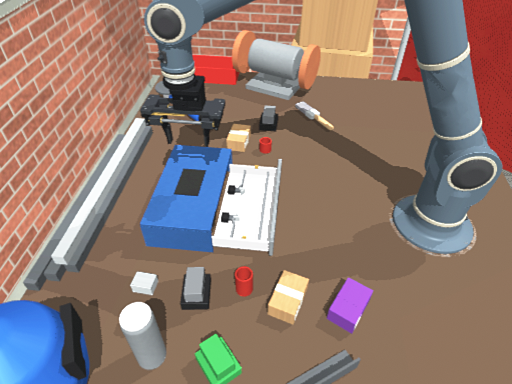

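The views show two packs (side 195,290 and 268,120), two cartons (side 290,298 and 238,138), and a green and a purple decoy. Pipes stand near the left pack and left carton, and the drawer is open. I'll refine the poses with the wrist camera from above.

```bash
cat >> h.py <<'E'
from scipy.spatial.transform import Rotation as Ro
def quat(a):  # jaws close along world direction a (rad from +x), tool down; folded so a is in (-pi/2,pi/2]
    a=(a+np.pi/2)%np.pi-np.pi/2
    x=np.array([-np.sin(a),np.cos(a),0]);y=np.array([np.cos(a),np.sin(a),0])
    return Ro.from_matrix(np.c_[x,y,[0,0,-1.]]) .as_quat() if np.linalg.det(np.c_[x,y,[0,0,-1.]])>0 else Ro.from_matrix(np.c_[-x,y,[0,0,-1.]]).as_quat()
def rect(C,xy,z0,z1,r=.09):
    """min-area rect of points with z in band near xy -> centre, (short,long), angle of short side"""
    m=(C[...,2]>z0)&(C[...,2]<z1)&(np.hypot(C[...,0]-xy[0],C[...,1]-xy[1])<r)
    m=cv2.morphologyEx(m.astype(np.uint8),cv2.MORPH_OPEN,np.ones((3,3)))
    n,l,st,_=cv2.connectedComponentsWithStats(m)
    if n<2: return None
    k=1+np.argmax(st[1:,4]); P=C[l==k]
    (cx,cy),(w,h),a=cv2.minAreaRect(P[:,:2].astype(np.float32)*1000)
    if w>h: w,h,a=h,w,a+90
    a=np.deg2rad(a); a=(a+np.pi/2)%np.pi-np.pi/2
    return np.array([cx,cy])/1000,(w,h),a,np.median(P[:,2]),len(P)
E
python3 - <<'E'
from h import *
for n in ('scene','side'):
    D=np.load(n+'0.npz'); C=cloud(D['d'],D)
    for nm,xy,a,b in (('packL',(.6,.33),.05,.075),('packR',(.51,-.41),.05,.075),('cartL',(.387,.308),.034,.05),('cartR',(.6,-.3),.034,.05)):
        print(n,nm,rect(C,xy,a,b))
im,d,p=grab('wrist'); save(im,'w0.png'); np.savez('w0.npz',im=im,d=d,**p)
print('cam',-np.array(p['R']).T@p['t'])
for q in ('mat','drawer_front','load','bay_a','bay_b','catch_a'):
    for k in eyes.landmark_of(q,'wrist')[:3]: print(q,round(k['score'],2),np.round(k['at']),onplane(p,[k['at']],{'mat':.093,'drawer_front':.036}.get(q,.01)).round(4))
for nm,xy,z,b in (('packL',(.6,.33),.05,.075),('cartL',(.387,.308),.034,.05),('packR',(.51,-.41),.05,.075),('cartR',(.6,-.3),.034,.05)):
    if bot.inverse_kinematics([*xy,.28],quat(0)) is None: print('noik',nm);continue
    bot.movep([*xy,.28],quat(0)); im,d,p=grab('wrist'); np.savez(nm+'.npz',im=im,d=d,**p)
    print(nm,rect(cloud(d,p),xy,z,b),telemetry.sense()['t'])
E
```

```text
scene packL None
scene packR (array([ 0.50262762, -0.4329024 ]), (43.12974166870117, 72.5630874633789), np.float64(-0.019158780882030157), np.float64(0.0637999023737541), 628)
scene cartL None
scene cartR (array([ 0.59591388, -0.31308466]), (65.27458190917969, 99.13648986816406), np.float64(-0.09500307872445113), np.float64(0.043968180859003614), 1096)
side packL (array([0.6087572 , 0.29751993]), (41.001373291015625, 73.36876678466797), np.float64(0.1220822421688097), np.float64(0.062110541883613354), 541)
side packR (array([ 0.49996228, -0.42891364]), (39.805999755859375, 71.12580871582031), np.float64(-0.012462661795188623), np.float64(0.06164731644986736), 146)
side cartL (array([0.39157986, 0.29071082]), (62.300437927246094, 101.54923248291016), np.float64(-0.3017181751686202), np.float64(0.04239731799663293), 1118)
side cartR (array([ 0.59498755, -0.31061407]), (63.20899963378906, 104.96295166015625), np.float64(-0.09310957118940522), np.float64(0.04178842434760603), 343)
cam [0.67492757 0.08312859 0.38487929]
mat 0.85 [266. 178.] [[0.6871 0.0038 0.093 ]]
drawer_front 0.66 [ 71. 163.] [[0.4388 0.0084 0.036 ]]
load 0.7 [140. 162.] [[0.5171 0.0053 0.01  ]]
load 0.39 [210. 335.] [[ 0.5986 -0.2935  0.01  ]]
bay_a 0.97 [150. 232.] [[ 0.5185 -0.1014  0.01  ]]
bay_a 0.9 [126.  81.] [[0.512  0.1088 0.01  ]]
bay_b 0.97 [150. 232.] [[ 0.5185 -0.1014  0.01  ]]
bay_b 0.9 [126.  81.] [[0.512  0.1088 0.01  ]]Traceback (most recent call last):
  File "<stdin>", line 9, in <module>
ValueError: it knows: angle_iron, bay, cabinet, carton, drawer_front, grinder, load, mat, offcut, pack, pipe_short, pipe_tall, spray, wire_brush
```

View pics/w0.png

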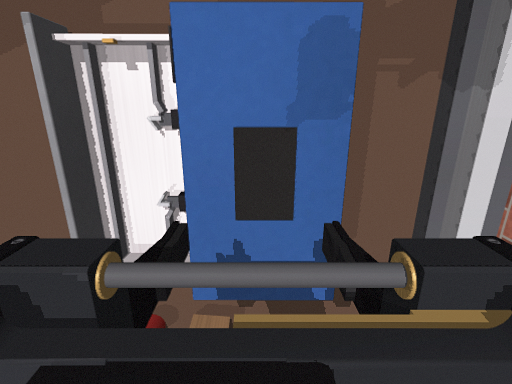

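Wrist image: cabinet top, with the mat at about (266,175), and the drawer with its two catches at about (165,118) and (172,200). I'll fit the cabinet and drawer precisely and view the drawer from above.

Run:
```python
from h import *
def cab(C,n):
    print(n,'cab',rect(C,(.685,0),.084,.097,.2))
    for nm,xy,a,b,r in (('front',(.445,0),.055,.075,.18),):
        m=(C[...,2]>a)&(C[...,2]<b)&(abs(C[...,0]-.445)<.03)&(abs(C[...,1])<.18); P=C[m]
        if len(P)<50: continue
        (c,s,ang)=cv2.minAreaRect(P[:,:2].astype(np.float32)*1000); l=cv2.fitLine(P[:,:2].astype(np.float32),cv2.DIST_HUBER,0,.01,.01).ravel()
        print(n,nm,np.round(c,1),np.round(s,1),ang,'line',l, np.median(P[:,2]),len(P))
for n in ('scene0','side0','w0'):
    D=np.load(n+'.npz'); cab(cloud(D['d'],D),n)
bot.movep([.53,-.085,.28],quat(0)); im,d,p=grab('wrist'); save(im,'w1.png'); np.savez('w1.npz',im=im,d=d,**p); cab(cloud(d,p),'w1')
for q in ('mat','drawer_front','load','bay_a'):
    for k in eyes.landmark_of(q,'wrist')[:3]: print(q,round(k['score'],2),np.round(k['at']),onplane(p,[k['at']],{'mat':.093,'drawer_front':.036}.get(q,.01)).round(4))
for nm,xy,z,b in (('packL',(.608,.297),.05,.075),('cartL',(.391,.29),.034,.05),('packR',(.501,-.43),.05,.075),('cartR',(.595,-.311),.034,.05)):
    h=np.array([*xy,.27]); h[:2]*=min(1,.8/np.hypot(*xy)); h[1]-=.07
    if bot.inverse_kinematics(h,quat(0)) is None: print('noik',nm);continue
    bot.movep(h,quat(0)); im,d,p=grab('wrist'); np.savez(nm+'.npz',im=im,d=d,**p);save(im,nm+'.png')
    print(nm,rect(cloud(d,p),xy,z,b),telemetry.sense()['t'])
```

```text
scene0 cab (array([0.68594684, 0.00503851]), (182.43336486816406, 333.445068359375), np.float64(0.003097548411229445), np.float64(0.09076512735472846), 6826)
scene0 front [445.3   4.8] [327.2  13.5] 89.8791275024414 line [3.4912317e-03 9.9999392e-01 4.4816181e-01 8.4200857e-04] 0.06506180223637698 449
side0 cab (array([0.68483502, 0.00583987]), (184.7503662109375, 334.71356201171875), np.float64(0.0035204729564961568), np.float64(0.09040887249794062), 5409)
side0 front [442.2   7.1] [324.3  10.8] 89.89789581298828 line [0.00238819 0.99999714 0.4423703  0.02968666] 0.06589812909965984 328
w0 cab (array([0.6839187 , 0.03483147]), (182.267578125, 273.10040283203125), np.float64(0.00023124233921922865), np.float64(0.09029817544864693), 43730)
w0 front [444.   41.3] [ 12.6 256.6] 0.07203302532434464 line [0.00818394 0.9999665  0.44704628 0.06466834] 0.0650221377355538 3340
w1 cab (array([ 0.68525159, -0.02883871]), (181.4196319580078, 257.2535095214844), np.float64(0.00047144319864433903), np.float64(0.0904181461358245), 35455)
w1 front [443.8 -23.2] [263.   10.7] 89.94231414794922 line [
[... 366 characters left out ...]
064 0.01  ]]
bay_a 0.17 [361.  95.] [[0.6795 0.0084 0.01  ]]
packL (array([0.6093717 , 0.29753741]), (40.50276565551758, 71.78272247314453), np.float64(0.13930596188040978), np.float64(0.062178569871131566), 2013) 3.45
cartL (array([0.39219901, 0.29076483]), (62.16271209716797, 99.9011459350586), np.float64(-0.3018496021684154), np.float64(0.042275998659682644), 3897) 4.375
packR (array([ 0.50199081, -0.43166165]), (39.789581298828125, 71.20256805419922), np.float64(-0.013761352300766916), np.float64(0.06214835772993499), 1976) 7.0
cartR (array([ 0.59617389, -0.3116976 ]), (62.29362869262695, 100.0433349609375), np.float64(-0.08551490155077168), np.float64(0.042281107284025184), 3892) 7.7083
```

View pics/w1.png

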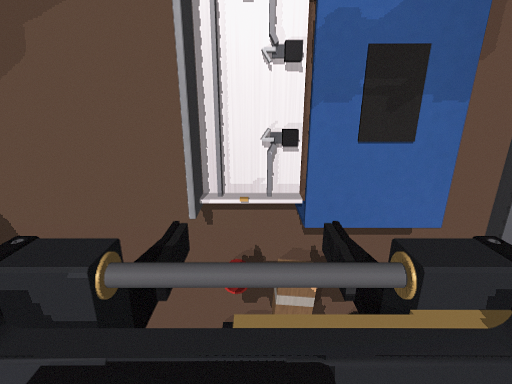

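```bash
cat >> h.py <<'E'
def st(tag=''):
    s=telemetry.sense(); print(tag,'t%.1f'%s['t'],'pos',np.round(s['eef_pos'],4),'F',np.round(s['force'],1),'w%.3f gf%.1f'%(s['gripper_width'],s['gripper_force'])); return s
def pick(xy,a,z,hz=.2):
    q=quat(a); bot.movep([*xy,hz],q); bot.line_to([*xy,z+.03],vel=.25); bot.line_to([*xy,z],vel=.08)
    effector.clamp(); st('clamped'); bot.line_to([*xy,hz],vel=.2); return st('lifted')
E
python3 - <<'E'
from h import *
D=np.load('w1.npz'); C=cloud(D['d'],D)
Y=C[...,1]; X=C[...,0]; Z=C[...,2]
for lo,hi in ((-.12,-.08),(-.06,-.04),(0,.02),(.07,.1)):
    m=(Y>lo)&(Y<hi)&(Z>.021)&(Z<.034)&(X>.455)&(X<.585); v=np.sort(X[m]); 
    h,e=np.histogram(v,np.arange(.455,.586,.005)); print(lo,[(round(e[i],3),int(h[i])) for i in range(len(h)) if h[i]>3])
m=(Z>.021)&(Z<.036)&(X>.536)&(X<.548)&(abs(Y)<.12); print('nose y',np.histogram(Y[m],np.arange(-.12,.121,.006))[0])
m=(Z>.021)&(Z<.045)&(X>.5)&(X<.57)&(Y<-.14); print('sidewall',np.percentile(Y[m],[2,50,98]) if m.any() else 0)
pick((.5019,-.4314),-.0138,.054)
E
```

```text
-0.12 [(np.float64(0.47), 11), (np.float64(0.475), 93), (np.float64(0.48), 23), (np.float64(0.545), 43), (np.float64(0.55), 82)]
-0.06 [(np.float64(0.47), 6), (np.float64(0.475), 46), (np.float64(0.48), 15), (np.float64(0.54), 28), (np.float64(0.545), 23), (np.float64(0.55), 29), (np.float64(0.555), 45), (np.float64(0.56), 43), (np.float64(0.565), 36), (np.float64(0.57), 52), (np.float64(0.575), 46), (np.float64(0.58), 51)]
0 [(np.float64(0.47), 6), (np.float64(0.475), 57), (np.float64(0.48), 23)]
0.07 [(np.float64(0.47), 7), (np.float64(0.475), 106), (np.float64(0.48), 35), (np.float64(0.545), 31), (np.float64(0.55), 95), (np.float64(0.555), 34), (np.float64(0.56), 5), (np.float64(0.565), 7), (np.float64(0.57), 20), (np.float64(0.575), 20), (np.float64(0.58), 20)]
nose y [ 0  0  0  0  0  0  0  0  0  0  0 29 16  5  0  0  0  0  0  0  0  0  0  0
  0  0  0  0  6 18 36  4  0  0  0  0  0  0  0  0]
sidewall [-0.34401443 -0.295871   -0.14010266]
clamped t10.3 pos [ 0.5018 -0.4314  0.054 ] F [-0.8  0.3 -0.2] w0.458 gf30.0
lifted t11.2 pos [ 0.5012 -0.4304  0.1984] F [ 0.2  0.1 -4.1] w0.459 gf30.0
```

```bash
cat >> h.py <<'E'
LX,LY=.515,.006
def lower(z,lim=6,step=.001,vel=.02):
    f0=telemetry.sense()['force'][2]
    while 1:
        p=np.array(telemetry.sense()['eef_pos'])
        if p[2]<=z: return 'z'
        p[2]=max(p[2]-step,z-.0005); bot.line_to(p,vel=vel)
        if abs(telemetry.sense()['force'][2]-f0)>lim: return 'contact'
def setdown():
    bot.movep([LX+.001,LY,.2],quat(0)); st('over')
    bot.line_to([LX+.001,LY,.085],vel=.2); print(lower(.0635)); return st('down')
def slide(sgn):
    z=telemetry.sense()['eef_pos'][2]; yg=LY+sgn*.101
    for i,y in enumerate(np.arange(.006,.1045,.004)):
        bot.line_to([LX,LY+sgn*y,z],vel=.05); s=telemetry.sense()
        if i%3==0 or y>.09: st('y%.3f'%y)
        if abs(s['force'][1])>22: st('stop'); break
E
python3 - <<'E'
from h import *
setdown()
E
```

```text
over t12.8 pos [0.5164 0.0045 0.2001] F [ 0.3 -0.5 -3.7] w0.457 gf30.0
contact
down t19.2 pos [0.5185 0.0055 0.0641] F [-0.6  0.7  5.8] w0.458 gf30.0
```

```bash
python3 - <<'E'
import re
t=open('h.py').read()
t=t.replace("    f0=telemetry.sense()['force'][2]\n    while","    s=telemetry.sense(); f0=s['force'][2]; q=np.array(s['eef_pos']) if xy is None else np.array([*xy,0])\n    while").replace("p[2]=max(p[2]-step,z-.0005)","p[:2]=q[:2]; p[2]=max(p[2]-step,z-.0005)").replace("vel=.02):","vel=.02,xy=None):").replace("lower(.0635)","lower(.0635,xy=(LX+.001,LY))").replace("[LX+.001,LY,.085]","[LX+.001,LY,.072]")
open('h.py','w').write(t)
E
python3 - <<'E'
from h import *
p=telemetry.sense()['eef_pos']; bot.line_to([LX+.001,LY,p[2]+.001],vel=.03); st('centred')
slide(-1)
E
```

```text
centred t19.5 pos [0.5153 0.0061 0.0647] F [ 0.2  1.  -3.7] w0.457 gf30.0
y0.006 t19.8 pos [ 0.5146 -0.0007  0.0645] F [-0.  -0.4 -3.2] w0.458 gf30.0
y0.018 t20.5 pos [ 0.5148 -0.0122  0.0647] F [-2.3  2.2 -3.9] w0.454 gf30.0
y0.030 t21.3 pos [ 0.515  -0.0246  0.0647] F [-1.7  0.2 -4.8] w0.457 gf30.0
y0.042 t22.0 pos [ 0.515  -0.0365  0.0648] F [-2.2  0.7 -3.7] w0.459 gf30.0
y0.054 t22.8 pos [ 0.515  -0.0486  0.0648] F [-0.7  0.4 -4.6] w0.456 gf30.0
y0.066 t23.5 pos [ 0.515  -0.0606  0.0648] F [-0.9  0.5 -4.1] w0.454 gf30.0
y0.078 t24.3 pos [ 0.515  -0.0725  0.0648] F [-1.2  1.1 -4.3] w0.451 gf30.0
y0.090 t25.0 pos [ 0.515  -0.0846  0.0647] F [-1.2  1.1 -2.7] w0.460 gf30.0
y0.094 t25.3 pos [ 0.515  -0.0886  0.0648] F [-1.5  1.7 -3.9] w0.458 gf30.0
y0.098 t25.5 pos [ 0.5155 -0.0932  0.065 ] F [-0.2  0.1 -3.2] w0.457 gf30.0
y0.102 t25.8 pos [ 0.5154 -0.0954  0.0649] F [ 0.6  3.3 -3.7] w0.457 gf30.0
```

Run:
```python
from h import *
for k in range(6):
    bot.line_to([LX,-.0965-.001*k,.0645],vel=.02); s=st()
    if s['force'][1]>12: break
y=s['eef_pos'][1]; bot.line_to([LX,y+.0005,.0645],vel=.02)
print(lower(.062,lim=4,xy=(LX,y+.0005))); st('low')
effector.open_jaws(); z=telemetry.sense()['eef_pos'][2]
bot.line_to([LX,y,.2],vel=.2)
bot.movep([.53,-.16,.26],quat(0)); im,d,p=grab('wrist'); save(im[:260],'w2.png'); print(rect(cloud(d,p),(.515,-.095),.064,.082)); st()
```

```text
t26.0 pos [ 0.5154 -0.0955  0.0646] F [ 0.6  4.7 -3.1] w0.455 gf30.0
 t26.3 pos [ 0.5153 -0.0956  0.0646] F [ 0.7  7.4 -2.3] w0.455 gf30.0
 t26.5 pos [ 0.5153 -0.0956  0.0646] F [ 0.6  9.3 -1.2] w0.456 gf30.0
 t26.8 pos [ 0.5153 -0.0957  0.0646] F [-0.9 10.1 -1. ] w0.457 gf30.0
 t27.0 pos [ 0.5153 -0.0958  0.0646] F [-0.4 12.3  0.3] w0.458 gf30.0
contact
low t27.7 pos [ 0.5155 -0.0954  0.0641] F [-1.5  3.9  2.4] w0.451 gf30.0
(array([ 0.51588788, -0.09605714]), (40.25483322143555, 71.88095092773438), np.float64(0.00018840834167788145), np.float64(0.07210438714551394), 2231)
 t30.0 pos [ 0.5291 -0.1592  0.2582] F [-0.3 -0.  -0.2] w1.000 gf0.0
```

View pics/w2.png

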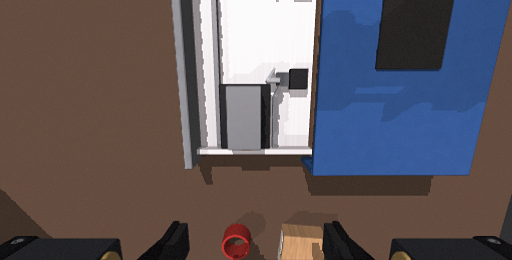

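Pack seated in bay_b, with the catch nose at (270,78) behind its rear edge. Next the left pack, checking first for the neighbouring pipe.

Run:
```python
from h import *
D=np.load('packL.npz'); C=cloud(D['d'],D)
c=np.array([.6093,.2975]); a=.137; u=np.array([np.cos(a),np.sin(a)]); v=np.array([-u[1],u[0]])
S=(C[...,:2]-c)@u; T=(C[...,:2]-c)@v
m=(C[...,2]>.02)&(abs(S)<.075)&(abs(S)>.034)&(abs(T)<.02); print('obst',m.sum(), np.percentile(S[m],[0,50,100]) if m.any() else '')
if m.sum()<15:
    s=pick(c,a,.054)
    if s['gripper_force']>10: 
        s=setdown()
```

```text
obst 0 
clamped t33.7 pos [0.6093 0.2975 0.054 ] F [ 0.5 -0.6  0.1] w0.454 gf30.0
lifted t34.6 pos [0.6081 0.2971 0.1982] F [-0.4  0.8 -3.9] w0.457 gf30.0
over t35.8 pos [0.5171 0.0079 0.2001] F [-0.1 -0.1 -3.6] w0.458 gf30.0
contact
down t39.1 pos [0.5168 0.006  0.0639] F [-1.8 -0.2  4.7] w0.458 gf30.0
```

Run:
```python
from h import *
p=telemetry.sense()['eef_pos']; bot.line_to([LX+.001,LY,p[2]+.001],vel=.03); st('centred')
slide(1)
for k in range(8):
    bot.line_to([LX,LY+.1025+.001*k,.0645],vel=.02); s=st()
    if s['force'][1]<-11: break
y=s['eef_pos'][1]; bot.line_to([LX,y-.0005,.0645],vel=.02)
print(lower(.062,lim=4,xy=(LX,y-.0005))); st('low')
effector.open_jaws()
bot.line_to([LX,y,.2],vel=.2)
bot.movep([.53,-.02,.28],quat(0)); im,d,p=grab('wrist'); save(im[:260],'w3.png'); C=cloud(d,p); print(rect(C,(.515,.107),.064,.082),rect(C,(.515,-.095),.064,.082)); st()
```

```text
centred t39.3 pos [0.5157 0.006  0.0646] F [ 0.2  0.7 -4.1] w0.457 gf30.0
y0.006 t39.6 pos [0.5152 0.0128 0.0645] F [ 1.7  0.7 -4.5] w0.459 gf30.0
y0.018 t40.3 pos [0.515  0.0231 0.0646] F [ 1.6 -4.1 -4.3] w0.462 gf30.0
y0.030 t41.1 pos [0.515  0.0366 0.0646] F [ 1.1 -1.  -3.3] w0.458 gf30.0
y0.042 t41.8 pos [0.515  0.0485 0.0646] F [ 0.3 -2.3 -4.8] w0.456 gf30.0
y0.054 t42.6 pos [0.5149 0.0604 0.0646] F [ 1.3 -1.4 -4. ] w0.457 gf30.0
y0.066 t43.3 pos [0.515  0.0725 0.0646] F [ 1.2 -0.4 -3.5] w0.455 gf30.0
y0.078 t44.1 pos [0.5149 0.0844 0.0646] F [ 0.8 -2.1 -3.5] w0.453 gf30.0
y0.090 t44.8 pos [0.515  0.0965 0.0646] F [ 0.9 -1.5 -3.8] w0.459 gf30.0
y0.094 t45.1 pos [0.5149 0.1005 0.0646] F [ 0.5 -1.8 -3. ] w0.460 gf30.0
y0.098 t45.3 pos [0.5149 0.1054 0.0646] F [ 0.7  0.4 -3.6] w0.458 gf30.0
y0.102 t45.6 pos [0.5148 0.1088 0.0646] F [ 0.6  1.2 -4.1] w0.453 gf30.0
 t45.8 pos [0.5148 0.1087 0.0645] F [-0.3 -0.4 -5.1] w0.461 gf30.0
 t46.1 pos [0.5149 0.109  0.0645] F [ 0.6 -1.9 -3.1] w0.460 gf30.0
 t46.3 pos [0.5149 0.1091 0.0645] F [-1.  -6.5 -2.4] w0.457 gf30.0
 t46.6 pos [0.5149 0.1091 0.0645] F [ 0.2 -6.8 -2.1] w0.459 gf30.0
 t46.8 pos [0.5149 0.1092 0.0645] F [-0.1 -8.9 -1. ] w0.456 gf30.0
 t47.1 pos [0.5149 0.1093 0.0645] F [  0.  -11.2   0.6] w0.458 gf30.0
contact
low t48.0 pos [0.5158 0.109  0.0639] F [-1.6 -2.9  7. ] w0.460 gf30.0
(array([0.51571161, 0.10950603]), (39.527442932128906, 72.9329605102539), np.float64(0.00619334964314211), np.float64(0.07214289217129234), 2416) (array([ 0.51557446, -0.09509795]), (39.52183532714844, 71.3512954711914), np.float64(0.0039839893822919414), np.float64(0.07194316046801448), 1443)
 t50.5 pos [ 0.5292 -0.0183  0.2783] F [ 0.4 -0.2  0. ] w0.999 gf0.0
```

View pics/w3.png

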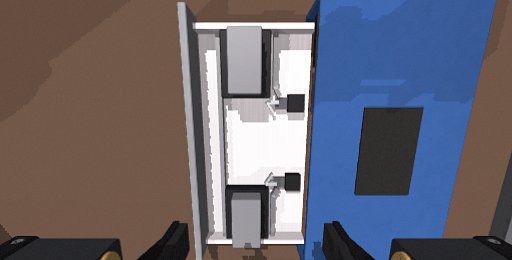

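Both packs seated, with the catches at (272,101) and (271,181) behind their ends. Now closing the drawer.

Run:
```python
from h import *
effector.clamp(); st()
flip=lambda q:(Ro.from_quat(q)*Ro.from_euler('z',np.pi)).as_quat()
for y in (.006,-.05,.06,.1,-.1):
  for i,q in enumerate((quat(np.pi/2),flip(quat(np.pi/2)))):
    r=[ (x,z) for x in (.405,.41,.415,.42) for z in (.06,.16) if bot.inverse_kinematics([x,y,z],q) is not None]
    print(y,i,r)
```

```text
t52.1 pos [ 0.53 -0.02  0.28] F [-0.1 -0.   0. ] w0.009 gf0.0
0.006 0 [(0.405, 0.06), (0.405, 0.16), (0.41, 0.06), (0.41, 0.16), (0.415, 0.06), (0.415, 0.16), (0.42, 0.06), (0.42, 0.16)]
0.006 1 [(0.405, 0.06), (0.405, 0.16), (0.41, 0.06), (0.41, 0.16), (0.415, 0.06), (0.415, 0.16), (0.42, 0.06), (0.42, 0.16)]
-0.05 0 [(0.405, 0.06), (0.405, 0.16), (0.41, 0.06), (0.41, 0.16), (0.415, 0.06), (0.415, 0.16), (0.42, 0.06), (0.42, 0.16)]
-0.05 1 [(0.405, 0.06), (0.405, 0.16), (0.41, 0.06), (0.41, 0.16), (0.415, 0.06), (0.415, 0.16), (0.42, 0.06), (0.42, 0.16)]
0.06 0 [(0.405, 0.06), (0.405, 0.16), (0.41, 0.06), (0.41, 0.16), (0.415, 0.06), (0.415, 0.16), (0.42, 0.06), (0.42, 0.16)]
0.06 1 [(0.405, 0.06), (0.405, 0.16), (0.41, 0.06), (0.41, 0.16), (0.415, 0.06), (0.415, 0.16), (0.42, 0.06), (0.42, 0.16)]
0.1 0 [(0.405, 0.06), (0.405, 0.16), (0.41, 0.06), (0.41, 0.16), (0.415, 0.06), (0.415, 0.16), (0.42, 0.06), (0.42, 0.16)]
0.1 1 [(0.405, 0.06), (0.405, 0.16), (0.41, 0.06), (0.41, 0.16), (0.415, 0.06), (0.415, 0.16), (0.42, 0.06), (0.42, 0.16)]
-0.1 0 [(0.405, 0.06), (0.405, 0.16), (0.41, 0.06), (0.41, 0.16), (0.415, 0.06), (0.415, 0.16), (0.42, 0.06), (0.42, 0.16)]
-0.1 1 [(0.405, 0.06), (0.405, 0.16), (0.41, 0.06), (0.41, 0.16), (0.415, 0.06), (0.415, 0.16), (0.42, 0.06), (0.42, 0.16)]
```

Run:
```python
from h import *
q=quat(np.pi/2); y=.006
bot.movep([.41,y,.2],q); bot.line_to([.41,y,.065],vel=.15); st('down')
bot.line_to([.44,y,.065],vel=.06); st('contact?'); bot.line_to([.55,y,.065],vel=.07); st('pushed')
for x in np.arange(.554,.592,.003):
    bot.line_to([x,y,.065],vel=.03); s=st()
    if x>.565 and s['force'][0]<-15: break
bot.line_to([s['eef_pos'][0]-.03,y,.065],vel=.05); bot.line_to([.52,y,.25],vel=.2)
bot.movep([.53,-.085,.28],quat(0)); effector.open_jaws()
im,d,p=grab('wrist'); save(im[:260],'w4.png'); C=cloud(d,p)
m=(abs(C[...,2]-.063)<.006)&(C[...,0]>.5)&(C[...,0]<.61)&(abs(C[...,1])<.15); print(np.percentile(C[m][:,0],[2,50,98]),m.sum()); st()
print('cab',rect(C,(.685,0),.084,.097,.2))
S,ds,ps=grab('side'); save(S,'s1.png'); Cs=cloud(ds,ps); 
for nm,xy in (('cartL',(.392,.29)),('cartR',(.596,-.311))): print(nm,rect(Cs,xy,.034,.05,.12))
print([ (round(k['score'],2),Cs[int(k['at'][1]),int(k['at'][0])].round(3)) for k in eyes.landmark_of('carton1','side')])
```

```text
down t54.6 pos [0.4106 0.0059 0.0655] F [ 0.1 -0.1 -0.4] w0.005 gf0.0
contact? t55.2 pos [0.4403 0.0059 0.065 ] F [-0.6 -0.4  0.1] w0.007 gf0.0
pushed t57.0 pos [0.5503 0.006  0.0652] F [-0.9 -0.6 -0.2] w0.005 gf0.0
 t57.2 pos [0.5546 0.006  0.0651] F [ 0.1  1.  -0.3] w0.009 gf0.0
 t57.5 pos [0.5575 0.006  0.065 ] F [-0.   0.6 -0.2] w0.003 gf0.0
 t57.8 pos [0.5601 0.006  0.0649] F [-0.5  0.1  0.2] w0.003 gf0.4
 t58.0 pos [0.5607 0.006  0.0644] F [-5.3  0.3  1.6] w0.003 gf2.7
 t58.2 pos [0.5611 0.006  0.0637] F [-10.5   0.8   3.9] w0.001 gf5.0
 t58.5 pos [0.5614 0.006  0.063 ] F [-15.6  -0.2   4.9] w0.003 gf7.4
[0.5712461  0.57563698 0.58097146] 1888
 t63.5 pos [ 0.53  -0.085  0.28 ] F [ 0.4 -0.4 -0.8] w0.996 gf0.0
cab (array([ 0.68458344, -0.03020224]), (180.9117889404297, 256.7473449707031), np.float64(-0.003629888565777506), np.float64(0.09041408228847016), 35563)
cartL (array([0.39176758, 0.29072968]), (62.50095748901367, 101.88029479980469), np.float64(-0.30451369536487594), np.float64(0.04247249741760704), 1113)
cartR (array([ 0.56815936, -0.30766824]), (61.87082290649414, 107.22620391845703), np.float64(-0.09879914854225014), np.float64(0.042122923488877854), 335)
[(0.92, array([0.394, 0.305, 0.042])), (0.87, array([ 0.56 , -0.261,  0.033])), (0.83, array([0.267, 0.314, 0.043]))]
```

View pics/s1.png

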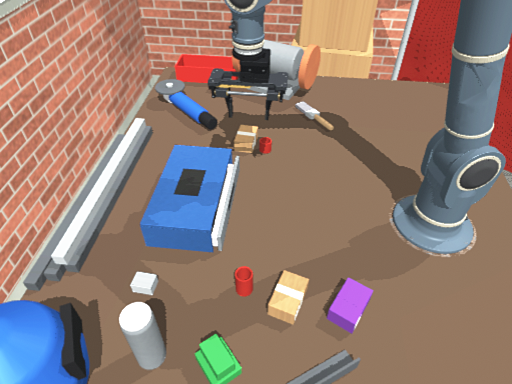

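The drawer stopped about 13 mm short, at the detent (side image panel edge at 230,200). CartR (245,140) has been nudged about 28 mm. A look at the drawer gap before pushing harder.

View pics/w4.png

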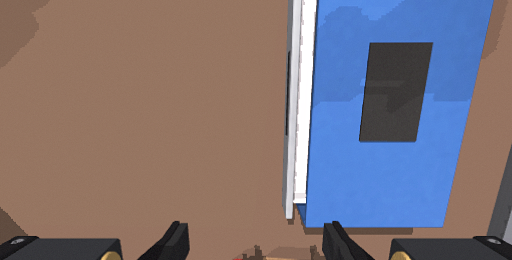

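Run:
```python
from h import *
q=quat(np.pi/2); y=.006
effector.clamp(); bot.movep([.52,y,.2],q); bot.line_to([.52,y,.055],vel=.15); bot.line_to([.556,y,.055],vel=.08)
for x in np.arange(.559,.592,.003):
    bot.line_to([x,y,.055],vel=.03); s=st()
    if s['force'][0]<-28: break
```

```text
t68.6 pos [0.5589 0.006  0.055 ] F [ 0.4 -0.1  0.1] w0.005 gf0.0
 t68.8 pos [0.5607 0.006  0.0546] F [-3.9  0.3  1.5] w0.008 gf2.0
 t69.1 pos [0.5611 0.006  0.054 ] F [-8.5 -0.   3. ] w0.001 gf4.4
 t69.3 pos [0.5614 0.0061 0.0533] F [-13.9  -0.3   4.9] w0.005 gf6.9
 t69.6 pos [0.5703 0.0059 0.0545] F [-0.7  0.3  0. ] w0.005 gf0.4
 t69.8 pos [0.5727 0.006  0.0546] F [-6.1  0.4  1.1] w0.010 gf3.0
 t70.1 pos [0.5727 0.006  0.054 ] F [-10.7   0.1   4.2] w0.007 gf5.8
 t70.3 pos [0.5727 0.0061 0.0533] F [-17.7   0.2   6.2] w0.009 gf8.5
 t70.6 pos [0.5727 0.0061 0.0526] F [-22.7   0.3   9.4] w0.006 gf11.3
 t70.8 pos [0.5727 0.006  0.0519] F [-27.9  -0.4  11.9] w0.009 gf14.0
 t71.1 pos [0.5727 0.0061 0.0512] F [-33.2   0.8  13. ] w0.011 gf16.7
```

The detent popped (TCP went to 0.5727) and the drawer is home. Next the cartons, re-measured from above with finger clearance checked.

```bash
cat >> h.py <<'E'
def look(xy,z=.034,b=.05,r=.12):
    h=np.array([*xy,.27]); h[1]-=.07; bot.movep(h,quat(0)); _,d,p=grab('wrist'); C=cloud(d,p)
    c,s,a,zz,n=rect(C,xy,z,b,r); print('rect',c,s,a,zz)
    u=np.array([np.cos(a),np.sin(a)]); v=np.array([-u[1],u[0]]); S=(C[...,:2]-c)@u; T=(C[...,:2]-c)@v
    for t in (0,.01,-.01,.02,-.02):
        m=(C[...,2]>.012)&(abs(S)<.064)&(abs(S)>.036)&(abs(T-t)<.013); print(t,m.sum(), np.percentile(S[m],[5,95]).round(3) if m.any() else '')
    return c,a
E
python3 - <<'E'
from h import *
s=telemetry.sense()['eef_pos']; bot.line_to([.54,.006,.055],vel=.08); bot.line_to([.52,.006,.25],vel=.25); effector.open_jaws()
im,d,p=grab('side'); C=cloud(d,p); m=(abs(C[...,2]-.063)<.006)&(C[...,0]>.55)&(C[...,0]<.61)&(abs(C[...,1])<.15); print('panel',np.percentile(C[m][:,0],[2,50,98]))
look((.392,.2907)); look((.568,-.308)); st()
E
```

```text
panel [0.58271283 0.58674999 0.59255915]
rect [0.39222437 0.29090298] (62.20679473876953, 100.13939666748047) -0.3025695877691179 0.0422977089247339
0 0 
0.01 0 
-0.01 1920 [0.056 0.063]
0.02 0 
-0.02 8173 [0.042 0.063]
rect [ 0.56968896 -0.30844983] (62.2644157409668, 100.08139038085938) -0.08462780259166536 0.04229283596241508
0 46 [-0.063 -0.055]
0.01 97 [-0.062 -0.051]
-0.01 0 
0.02 131 [-0.06  -0.051]
-0.02 3575 [0.042 0.063]
 t77.6 pos [ 0.5688 -0.3767  0.2699] F [ 1.  0. -0.] w0.999 gf0.0
```

```bash
cat >> h.py <<'E'
MX,MY=.685,.006
def carton(c,a,level,t=0.,s=0.):
    u=np.array([np.cos(a),np.sin(a)]); v=np.array([-u[1],u[0]])
    f=pick(np.array(c)+t*v+s*u,a,.03,.26)
    if f['gripper_force']<10: print('LOST'); return
    xy=(MX,MY-t); z=.093+.042*level+.03
    bot.movep([*xy,.28],quat(0)); bot.line_to([*xy,z+.008],vel=.15); print(lower(z-.003,lim=4,xy=xy)); st('placed')
    effector.open_jaws(); bot.line_to([*xy,.3],vel=.2)
    bot.movep([.66,-.08,.33],quat(0)); _,d,p=grab('wrist'); print('top',rect(cloud(d,p),(MX,MY),z+.005,z+.02)); st()
E
python3 - <<'E'
from h import *
carton((.3922,.2909),-.3026,0,t=.005)
E
```

```text
clamped t82.2 pos [0.3937 0.2958 0.0302] F [-0.4 -0.3  1.3] w0.710 gf30.0
lifted t83.5 pos [0.3929 0.2952 0.2589] F [ 0.6 -0.2 -3.6] w0.708 gf30.0
contact
placed t88.6 pos [0.685  0.0009 0.1233] F [-3.8  1.   5.2] w0.713 gf30.0
top (array([ 0.68525525, -0.00380125]), (61.98189926147461, 99.07765197753906), np.float64(-0.003663444395512805), np.float64(0.13529379118298576), 4807)
 t90.9 pos [ 0.6597 -0.0799  0.3291] F [ 0.1 -0.2  0.2] w1.003 gf0.0
```

The offset sign was wrong, so the carton sits 10 mm off in y. I'll shift it and then place the second with the sign corrected.

```bash
sed -i 's/xy=(MX,MY-t)/xy=(MX,MY+t)/' h.py
python3 - <<'E'
from h import *
bot.movep([.685,-.0038,.22],quat(0)); bot.line_to([.685,-.0038,.1235],vel=.12); effector.clamp()
bot.line_to([.685,-.0038,.130],vel=.1); bot.line_to([.685,.006,.130],vel=.1); print(lower(.121,lim=4,xy=(.685,.006)))
effector.open_jaws(); bot.line_to([.685,.006,.25],vel=.2)
bot.movep([.66,-.08,.33],quat(0)); _,d,p=grab('wrist'); print('top',rect(cloud(d,p),(MX,MY),.128,.143)); st()
c,a=look((.5697,-.3084))
carton(c,a,1,t=-.008,s=.005)
im,d,p=grab('side'); save(im,'s2.png'); im,d,p=grab('scene'); save(im,'sc2.png')
E
```

```text
contact
top (array([0.68548279, 0.00585035]), (61.80054473876953, 99.7146987915039), np.float64(-0.006027798811285123), np.float64(0.13532768276204138), 4942)
 t97.2 pos [ 0.6598 -0.0786  0.3283] F [ 0.2  1.4 -0.1] w0.999 gf0.0
rect [ 0.56963837 -0.30836136] (62.21193313598633, 99.97236633300781) -0.0836255219154145 0.04229660069102712
0 44 [-0.063 -0.054]
0.01 95 [-0.062 -0.051]
-0.01 0 
0.02 131 [-0.06  -0.051]
-0.02 3433 [0.041 0.063]
clamped t100.8 pos [ 0.5729 -0.317   0.0302] F [-3.6 -0.2  4. ] w0.708 gf30.0
lifted t102.1 pos [ 0.5735 -0.3161  0.2586] F [ 0.2 -0.1 -1.6] w0.710 gf30.0
contact
placed t106.8 pos [ 0.6851 -0.002   0.1653] F [-2.4 -0.   3.6] w0.707 gf30.0
top (array([0.68517474, 0.00682976]), (62.293582916259766, 100.9293441772461), np.float64(0.009459695914178168), np.float64(0.17730591338156573), 6567)
 t108.8 pos [ 0.6596 -0.0799  0.3289] F [ 0.8  0.6 -0.6] w1.001 gf0.0
```

View pics/s2.png

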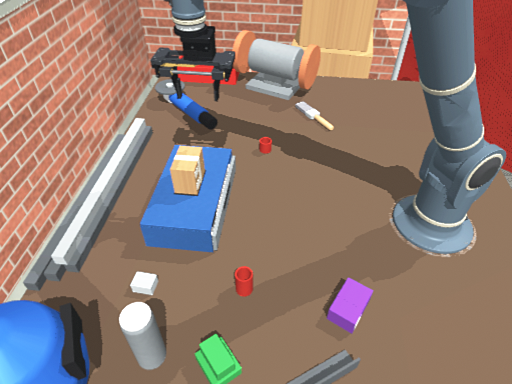

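View pics/sc2.png

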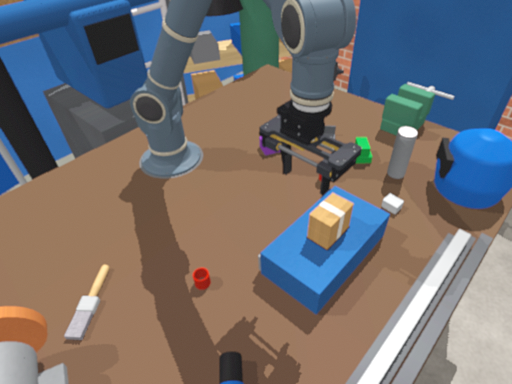

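Both views show the two-carton column square on the mat (side 190,170; scene 330,220), the drawer shut, and no packs or cartons left except the decoys. Handing in.

```bash
python3 -c "
from h import *
print(bot.sign_off())"
```

```text
the job is handed in; nothing more can be done
None
```

I handed in the job: both packs caught in their bays, the drawer shut past its detent, both cartons in a square column on the mat, and no bystander knocked over or visibly moved.

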